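# Bring a bottle to the lift of a bench filler

## Robot

A 6-joint arm with a two-finger parallel gripper is mounted at the origin on the work surface. World frame = base frame: x ahead of the robot, y to its left, z up, the work surface at z = 0. Lengths are in m, angles in rad, forces in N, time in s.
With the tool pointing down it reaches from about 0.25 to 0.725 m from the base axis. Payload 9.7 kg.
Tool frame: the origin (TCP) lies between the finger pads; the fingertips stand r.tip_reach ahead of it and the grasp point (between the pads) lies 5 mm behind it (r.tip_reach is the distance from the TCP to the fingertips, in m); z points along the fingers, y is the line along which they close (so a half turn about z gives the same grasp; the last joint's range is limited). The gripper opens to 85 mm and grips with 20 to 120 N. Pads are 22 mm wide; open, the fingers measure 114 mm over their backs; the gripper's body (76 mm by 85 mm) begins 54 mm behind the grasp point. The pads swing forward as they close: fully open they stand 13 mm farther back than shut.
Start: joints at [1.318, 0.087, 0.176, 1.66, 0, 1.571], TCP at [0.138, 0.533, 0.225] pointing down, gripper open.
Joint ranges: [-3.13, 3.13], [-0.85, 1.81], [-1.15, 1.24], [-2.2, 2.28], [-1.44, 1.52], [-3.14, 3.14]. Speed limits (rad/s): [2.22, 2.22, 2.57, 3.14, 3.14, 3.14].

## Interface

Orientations are given as a unit quaternion [w, x, y, z].
In Python, from workcell import r gives the robot as it stands.
- The arm moves only by the shell command python3 -m creep 'ROWS' [FORCE]. ROWS is JSON, a list of rows, each an object of numbers: "dx", "dy", "dz": the shift along the tool's x, y, z in m; "twist": the turn about the tool's z in rad; "jaw": the closure, from -1 (fully open) to 1 (shut). A call has 1 to 12 rows; each row is the pose to reach, as a shift and turn from the pose commanded when the call began, along the tool's axes at that moment; what a row does not reach only later rows make up. A row lasts 1/8 s, in which the tool goes at most 62.5 mm and 10.7 degrees, less where a joint would pass 70% of its speed; a pose out of reach is approached as far as the arm can. A call with a gripper value outside its range is refused whole. The fingers move at their own pace and stop on an object; FORCE is the grip in N (left out, the last holds). Time passes only in rows, so rows that repeat a pose let the fingers close. It gives the time, the measured TCP pose, the force, the opening and the grip force at its end, in the units of the state.
- r.observe(): the state, without advancing time (a new reading comes with each control period).
- r.camera(name): name is "scene" or "top" or "wrist"; returns a dict with "frame" (384x512x3 uint8, blue, green, red), "depth" (384x512 float32, m along the optical axis (not along the pixel's ray), 0 where there is no reading), "camera_matrix" (3x3 intrinsics, pixels), "R" (3x3) and "t" (3): a world point X has camera coordinates R X + t; the wrist camera has in their place "T_tool_cam" (4x4, takes a point from camera to tool coordinates, whose origin is the TCP and whose axes are the flange's). Camera axes: x right, y down, z forward; pixel columns grow to the right and rows downward; lengths in m; the calibration is good to about 2 mm. A picture is of the moment at which its call begins: read the wrist's pose just before it.
- r.job_done(): hands the job in; it is judged then, once.
The state is a dict: "t": time; "qpos": joint angles; "dq": joint speeds; "tau": joint torques, N m; "tool_pos": TCP position; "eef_rot": TCP orientation; "contact_force": force on the tool from outside, world axes, zero at the start; "wrist_torque": the same for the moment, N m; "finger_gap": finger opening in m; "grasp_force": force on a finger pad.
Only numpy, scipy, OpenCV 4.12 (cv2) and the standard library are available. Lean on these libraries where they do the work, as an engineer would, in place of code of your own. Each camera call takes 0.05 s, during which the arm holds its last target. There are 200 camera calls.

## Task

Take the orange foot cup that lies with its hollow side up (not the spare one lying upside down) and seat it fully home in the round pocket of the lift block, hollow side up, and let go of it. Then carry the one bottle that stands on the bench, upright, over the lying bottles and the guide rails, and finish still holding it upright, centred over the cup, its foot about 1 cm above the cup's rim and touching nothing but your fingers: the lift will rise and take it from there. Do not bump the rails, and leave the spare cup and the lying bottles as they are.

Things in the scene. Friction and masses are not known exactly. Their poses are not given: they have to be found in the camera images.
- cup: Orange plastic foot cup lying hollow side up, about 90 g. From below: spigot 10 mm high, 50 mm in diameter, its lower half tapering to 42 mm at the foot; then a round body 66 mm in diameter, 30 mm high (total 40), with a hollow 58 mm in diameter, 22 mm deep, open at the top; wall 4 mm. Origin: centre of the spigot's underside; z along its axis, up out of the hollow.
- cup_rim (a point): Centre of the cup's open mouth, level with its rim, 40 mm above the cup's origin along the axis; z up out of the hollow.
- spare_cup: The same kind of orange cup lying upside down, the 66 mm body below and the 50 mm spigot on top, 40 mm high; leave it alone. Origin: centre of its lowest face, on the bench; z up. The two cups may have their places swapped.
- bottle: Small empty dark green wine bottle with a paper label, standing on the bench; 190 mm high, about 220 g. Body 48 mm in diameter up to 105 mm, shoulder narrowing up to 132 mm, then a straight neck 28 mm in diameter from 132 to 190 mm (a ring 29 mm in diameter is drawn on the top 10 mm). Origin: centre of its underside; z along its axis to the mouth.
- pocket (a point): Centre of the mouth of the round pocket in the lift block, level with the block's top, 40 mm above the bench. The pocket is 54 mm in diameter and 14 mm deep, with a 2 mm chamfer at its mouth: the cup's spigot goes in and its body rests on the block's top: the cup's origin ends 10 mm below this point and its rim 30 mm above it. x along the rails, z up.
- station: Fixed aluminium lift block, 130 x 130 x 40 mm high, with the pocket in the middle of its top. Origin: centre of its underside, on the bench; x along the guide rails, y across.
- rails: Fixed steel guide rails on both sides of the block: each two round bars 10 mm thick, 280 mm long, along the station's x, at 90 mm to either side (y = -90 and +90 mm) of the pocket's centre, on posts; their tops are 85 mm above the bench. Origin: as the station's.
- cradle: Fixed black plastic cradle 160 x 126 mm between the standing bottle and the rails, in which the two lying bottles rest. Origin: centre of its underside, on the bench; x along the bottles.
- lying_bottle_1: Bottle of the same kind (48 mm in diameter, 190 mm long) lying in the cradle along its x axis, its neck pointing to +x; its top is 60 mm above the bench. Origin: on the underside of the bottle, 85 mm from its foot, 12 mm above the bench. Leave it alone.
- lying_bottle_2: The second lying bottle, beside the first, described the same way. Leave it alone.

How it is judged:
By the outcome, as a careful person would: the job done as asked, in the order asked, and still so for the second after the job is handed in, while the arm keeps its last pose, push and grip.
It also fails if it takes over 64 s, if anything falls off the work surface, if the arm or the gripper's body presses on something with over 40 N, if the wrist force passes 120 N, or if a joint passes its speed limit or range.

## Working session

There is one attempt and no reset: what is moved stays moved. The work goes in short steps, Python scripts to look and compute and a shell command to move; the robot and the scene stay as the last step left them, time stands still between calls to the robot, and variables do not carry over. Pictures are saved under pics/ and viewed, at most 10 in all, crops included, and the job is handed in when it is done.

```bash
mkdir -p pics; ls
python3 - <<'E'
from workcell import r
import cv2,numpy as np
s=r.observe(); print({k:np.round(v,3) for k,v in s.items()}, r.tip_reach)
ims=[]
for n in("top","scene"):
    c=r.camera(n); np.savez(f"{n}0.npz",**{k:c[k] for k in("frame","depth","camera_matrix","R","t")}); cv2.imwrite(f"pics/{n}0.png",c["frame"])
    print(n,np.round(c["R"],3).tolist(),np.round(c["t"],3))
E
```

```text
pics
{'t': np.float64(0.0), 'qpos': array([1.318, 0.087, 0.175, 1.66 , 0.   , 1.571]), 'dq': array([-0.   ,  0.001, -0.001, -0.002, -0.   ,  0.001]), 'tau': array([-2.0000e-03, -5.2038e+01,  4.6481e+01,  1.6000e-02, -0.0000e+00,
       -0.0000e+00]), 'tool_pos': array([0.137, 0.532, 0.224]), 'eef_rot': array([-0.   ,  0.126,  0.992, -0.001]), 'contact_force': array([-0.617,  0.734,  0.718]), 'wrist_torque': array([ 0.016, -0.048,  0.034]), 'grasp_force': np.float64(0.0), 'finger_gap': np.float64(0.085)} 0.014
top [[0.022, -1.0, -0.004], [-0.983, -0.021, -0.182], [0.182, 0.008, -0.983]] [0.034 0.538 1.07 ]
scene [[-0.762, 0.648, -0.01], [0.42, 0.481, -0.77], [-0.494, -0.59, -0.639]] [ 0.379 -0.177  1.401]
```

View pics/top0.png

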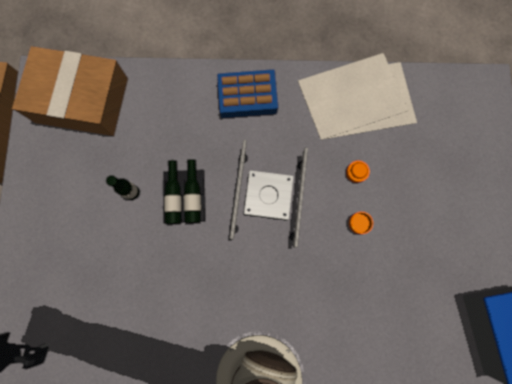

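View pics/scene0.png

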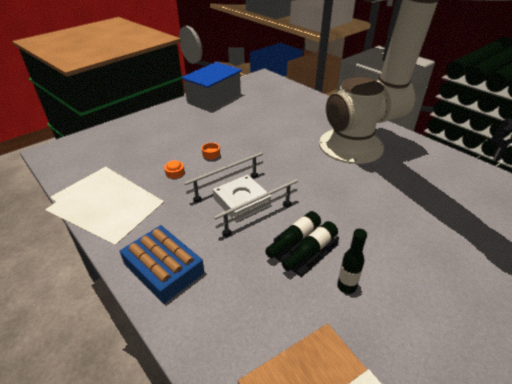

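The top view shows the hollow-up cup at pixel (360,223), the spare cup at (358,172), and the pocket at (269,195). The rails lie at columns 237 and 300, the lying bottles at 173 and 193, and the standing bottle at (125,188), with its mouth at (112,181). The scene view agrees.

```bash
cat > h.py <<'E'
import numpy as np,cv2
def cloud(c,R=None,t=None):
    R=c["R"] if R is None else R; t=c["t"] if t is None else t
    K=c["camera_matrix"];d=c["depth"];v,u=np.mgrid[:d.shape[0],:d.shape[1]]
    P=np.stack([(u-K[0,2])/K[0,0]*d,(v-K[1,2])/K[1,1]*d,d],-1)
    return (P-t)@R
E
python3 - <<'E'
import numpy as np,cv2
from h import cloud
c=np.load("top0.npz"); W=cloud(c); f=c["frame"]; hsv=cv2.cvtColor(f,cv2.COLOR_BGR2HSV)
def box(u0,u1,v0,v1,zlo,zhi,m=None,n=""):
    P=W[v0:v1,u0:u1]; k=(P[...,2]>zlo)&(P[...,2]<zhi)&(c["depth"][v0:v1,u0:u1]>0)
    if m is not None:k&=m[v0:v1,u0:u1]
    p=P[k]; 
    (cx,cy),(w,h),a=cv2.minAreaRect(p[:,:2].astype(np.float32))
    print(n,len(p),"med",np.round(np.median(p,0),4),"min",np.round(p.min(0),3),"max",np.round(p.max(0),3),"rect",np.round([cx,cy,w,h,a],4))
    return p
o=(hsv[...,0]<20)&(hsv[...,1]>150)
box(340,380,205,240,.03,.06,o,"cup rim"); box(340,380,155,190,.03,.06,o,"spare top");box(340,380,155,190,.015,.036,o,"spare body")
box(245,296,168,222,.034,.046,None,"station")
box(225,250,135,245,.06,.1,None,"railL"); box(288,312,135,255,.06,.1,None,"railR")
p=box(100,145,170,205,.02,.25,None,"bottle"); box(100,145,170,205,.15,.25,None,"neck")
q=p[(p[:,2]>.03)&(p[:,2]<.1)]; print("body",q.min(0),q.max(0))
box(158,208,155,230,.045,.08,None,"lying")
print(W[300,150],W[250,400])
E
```

```text
cup rim 110 med [ 0.4434 -0.2861  0.0384] min [ 0.412 -0.323  0.031] max [ 0.473 -0.26   0.045] rect [ 0.4428 -0.2915  0.0613  0.0637  1.3003]
spare top 284 med [ 0.5978 -0.2891  0.0381] min [ 0.567 -0.319  0.03 ] max [ 0.632 -0.259  0.046] rect [ 0.5992 -0.2899  0.0634  0.0608 15.5259]
spare body 210 med [ 0.5918 -0.2807  0.0299] min [ 0.567 -0.324  0.015] max [ 0.632 -0.258  0.036] rect [ 0.5988 -0.2896  0.0632  0.063  47.2915]
station 1657 med [ 0.5187 -0.0213  0.0398] min [ 0.45  -0.09   0.034] max [0.59  0.048 0.046] rect [ 5.20200e-01 -2.07000e-02  1.29800e-01  1.30700e-01  8.39733e+01]
railL 355 med [0.5235 0.0689 0.0837] min [0.387 0.049 0.063] max [0.672 0.088 0.09 ] rect [5.29600e-01 6.84000e-02 1.17000e-02 2.86500e-01 8.40345e+01]
railR 360 med [ 0.5036 -0.1099  0.0836] min [ 0.367 -0.129  0.061] max [ 0.654 -0.091  0.09 ] rect [ 5.10600e-01 -1.10000e-01  1.10000e-02  2.88900e-01  8.38352e+01]
bottle 478 med [0.5176 0.3822 0.1185] min [0.499 0.369 0.022] max [0.547 0.413 0.193] rect [5.20800e-01 3.88700e-01 3.85000e-02 4.75000e-02 5.79157e+01]
neck 150 med [0.5209 0.3892 0.1879] min [0.509 0.38  0.15 ] max [0.537 0.408 0.193] rect [0.5231 0.3934 0.0277 0.0278 4.37  ]
body [0.49909074 0.3692426  0.03081787] [0.54433849 0.40315717 0.09998946]
lying 1537 med [0.5032 0.2379 0.0548] min [0.428 0.178 0.045] max [0.621 0.285 0.065] rect [0.5246 0.2336 0.1892 0.1013 3.6744]
[ 0.20730729  0.31917984 -0.00199905] [ 0.36700473 -0.41412337  0.00174735]
```

```bash
cat > go.py <<'E'
import sys,numpy as np
from scipy.spatial.transform import Rotation as Rn
from workcell import r
s=r.observe(); R=Rn.from_quat(np.roll(s["eef_rot"],-1)).as_matrix()
print("t",s["t"],"pos",np.round(s["tool_pos"],4),"gap",s["finger_gap"],"F",np.round(s["contact_force"],1),"yaxis",np.round(R[:,1],3),"z",np.round(R[:,2],4))
for a in sys.argv[1:]:
    d=R.T@(np.array(eval(a))-s["tool_pos"]); print(a,"->",np.round(d,4),"rows",np.linalg.norm(d)/.0625)
E
python3 go.py "(.443,-.291,.2)"
```

```text
t 0.1 pos [0.1375 0.5323 0.2244] gap 0.08536602397829925 F [-0.5 -0.9  0.4] yaxis [ 0.25   0.968 -0.001] z [-3.0e-04 -1.1e-03 -1.0e+00]
(.443,-.291,.2) -> [-0.5017 -0.7207  0.0252] rows 14.056335209200535
```

```bash
T='{"dx":-0.5015,"dy":-0.7205,"dz":0.025}'; python3 -m creep '[{"dx":-0.4,"dy":-0.575},{"dx":-0.4,"dy":-0.575},{"dx":-0.4,"dy":-0.575},{"dx":-0.4,"dy":-0.575},{"dx":-0.4,"dy":-0.575},{"dx":-0.4,"dy":-0.575},{"dx":-0.4,"dy":-0.575},{"dx":-0.4,"dy":-0.575},{"dx":-0.4,"dy":-0.575},{"dx":-0.4,"dy":-0.575},{"dx":-0.4,"dy":-0.575},{"dx":-0.4,"dy":-0.575}]' && python3 go.py "(.443,-.291,.2)"
```

```text
invalid input at $[0]: expected keys dx, dy, dz, twist, jaw
```

All five keys are required in every row, and nothing moved on that call.

```bash
python3 -m creep '[{"dx":-0.4,"dy":-0.575,"dz":0,"twist":0,"jaw":-1},{"dx":-0.4,"dy":-0.575,"dz":0,"twist":0,"jaw":-1},{"dx":-0.4,"dy":-0.575,"dz":0,"twist":0,"jaw":-1},{"dx":-0.4,"dy":-0.575,"dz":0,"twist":0,"jaw":-1},{"dx":-0.4,"dy":-0.575,"dz":0,"twist":0,"jaw":-1},{"dx":-0.4,"dy":-0.575,"dz":0,"twist":0,"jaw":-1},{"dx":-0.4,"dy":-0.575,"dz":0,"twist":0,"jaw":-1},{"dx":-0.4,"dy":-0.575,"dz":0,"twist":0,"jaw":-1},{"dx":-0.4,"dy":-0.575,"dz":0,"twist":0,"jaw":-1},{"dx":-0.4,"dy":-0.575,"dz":0,"twist":0,"jaw":-1},{"dx":-0.4,"dy":-0.575,"dz":0,"twist":0,"jaw":-1},{"dx":-0.4,"dy":-0.575,"dz":0,"twist":0,"jaw":-1}]' && python3 go.py "(.443,-.291,.2)"
```

```text
t: 1.6
tool_pos: [0.3812, -0.1272, 0.2241]
eef_rot: [-0.001, 0.128, 0.992, -0.0]
contact_force: [-0.8, 0.3, 0.3]
finger_gap: 0.0856
grasp_force: 0.0
t 1.6 pos [ 0.3812 -0.1272  0.2241] gap 0.08563230185357126 F [-0.8  0.3  0.3] yaxis [ 0.254  0.967 -0.   ] z [-1.5e-03  1.0e-04 -1.0e+00]
(.443,-.291,.2) -> [-0.1015 -0.1426  0.024 ] rows 2.8271491876613606
```

```bash
python3 -m creep '[{"dx":-0.1015,"dy":-0.1425,"dz":0.024,"twist":0,"jaw":-1},{"dx":-0.1015,"dy":-0.1425,"dz":0.024,"twist":0,"jaw":-1},{"dx":-0.1015,"dy":-0.1425,"dz":0.024,"twist":0,"jaw":-1},{"dx":-0.1015,"dy":-0.1425,"dz":0.024,"twist":0,"jaw":-1},{"dx":-0.1015,"dy":-0.1425,"dz":0.024,"twist":0,"jaw":-1}]'
cat > wr.py <<'E'
import sys,numpy as np,cv2
from h import cloud
from workcell import r
from scipy.spatial.transform import Rotation as Rn
def wrist(name):
    s=r.observe(); c=r.camera("wrist")
    T=np.eye(4); T[:3,:3]=Rn.from_quat(np.roll(s["eef_rot"],-1)).as_matrix(); T[:3,3]=s["tool_pos"]
    M=np.linalg.inv(T@c["T_tool_cam"]); cv2.imwrite(f"pics/{name}.png",c["frame"])
    return s,c,cloud(c,M[:3,:3],M[:3,3])
E
python3 - <<'E'
from wr import *
s,c,W=wrist("w1"); hsv=cv2.cvtColor(c["frame"],cv2.COLOR_BGR2HSV)
print(np.round(c["T_tool_cam"],3).tolist(),s["tool_pos"])
o=(hsv[...,0]<20)&(hsv[...,1]>150)&(c["depth"]>0)
p=W[o]; print(len(p),p.min(0),p.max(0))
k=p[(p[:,2]>.034)&(p[:,2]<.046)&(p[:,0]<.52)]
print(len(k),np.median(k,0),cv2.minEnclosingCircle(k[:,:2].astype(np.float32)))
np.savez("w1.npz",W=W,f=c["frame"])
E
```

```text
t: 2.22
tool_pos: [0.4435, -0.2868, 0.2008]
eef_rot: [-0.0, 0.126, 0.992, 0.0]
contact_force: [-0.6, 0.3, 0.4]
finger_gap: 0.0856
grasp_force: 0.0
[[-0.0, -0.963, -0.268, 0.068], [1.0, 0.0, -0.0, 0.0], [0.0, -0.268, 0.963, -0.15], [0.0, 0.0, 0.0, 1.0]] [ 0.44353209 -0.28679221  0.20079559]
4647 [ 0.4100831  -0.32336942  0.00491678] [ 0.63096172 -0.25812037  0.04316806]
622 [ 0.44164507 -0.29115665  0.04035758] ((0.44243744015693665, -0.29110682010650635), 0.032494619488716125)
```

View pics/w1.png

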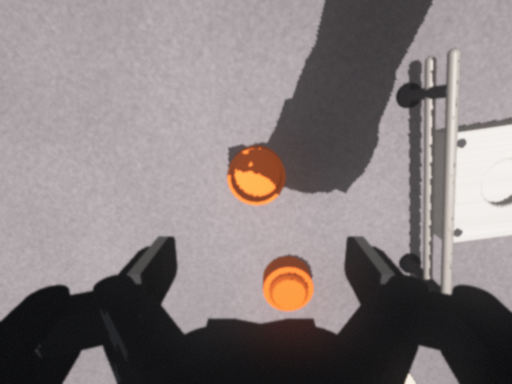

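The wrist view shows the cup at pixel (257,175), hollow up, and the spare at (290,290). The measured rim centre is (0.4425, -0.291) at z 0.040 with a 65 mm diameter, which fits the description. Next I'll find where the open fingertips really are.

```bash
python3 - <<'E'
import numpy as np
from scipy.spatial.transform import Rotation as Rn
d=np.load("w1.npz");W=d["W"]
R=Rn.from_quat([.126,.992,0,0]).as_matrix(); P=(W-[.4435,-.2868,.2008])@R
for v in(238,245,255,270,290):
    print(v,[(u,np.round(P[v,u],3).tolist()) for u in(155,165,172,350,358)])
m=np.isfinite(P[...,2])&(P[...,2]<.08)&(P[...,2]>-.1)&(np.abs(P[...,1])<.08)
print(P[m][:,2].max(), np.percentile(P[m][:,2],[90,95,99]))
E
python3 go.py "(.4425,-.291,.028)" "(.4425,-.291,.06)"
```

```text
238 [(155, [-0.093, -0.141, 0.2]), (165, [0.012, -0.045, -0.027]), (172, [0.01, -0.042, -0.025]), (350, [0.01, 0.043, -0.025]), (358, [0.011, 0.046, -0.027])]
245 [(155, [0.011, -0.047, -0.034]), (165, [0.011, -0.042, -0.035]), (172, [0.007, -0.042, -0.025]), (350, [0.007, 0.043, -0.025]), (358, [0.011, 0.044, -0.034])]
255 [(155, [0.012, -0.043, -0.044]), (165, [0.007, -0.042, -0.036]), (172, [0.002, -0.043, -0.026]), (350, [0.003, 0.043, -0.028]), (358, [0.008, 0.043, -0.038])]
270 [(155, [0.007, -0.043, -0.048]), (165, [0.001, -0.043, -0.037]), (172, [-0.004, -0.042, -0.029]), (350, [-0.004, 0.043, -0.03]), (358, [0.001, 0.043, -0.039])]
290 [(155, [-0.001, -0.043, -0.05]), (165, [-0.008, -0.043, -0.039]), (172, [-0.173, -0.125, 0.199]), (350, [-0.174, 0.127, 0.2]), (358, [-0.007, 0.043, -0.042])]
-0.01960010404486623 [-0.05379974 -0.04016071 -0.02659831]
t 2.275 pos [ 0.4436 -0.2865  0.2013] gap 0.08547470446670202 F [-0.3 -0.6  0.3] yaxis [0.249 0.968 0.   ] z [ 0.e+00  3.e-04 -1.e+00]
(.4425,-.291,.028) -> [-1.000e-04 -4.700e-03  1.733e-01] rows 2.7738580520046265
(.4425,-.291,.06) -> [-1.000e-04 -4.700e-03  1.413e-01] rows 2.262082185870643
```

```bash
cat > tips.py <<'E'
from wr import *
import sys
s,c,W=wrist(sys.argv[1]); R=Rn.from_quat(np.roll(s["eef_rot"],-1)).as_matrix()
P=(W-s["tool_pos"])@R; h=s["finger_gap"]/2
m=(c["depth"]>0)&(P[...,2]<.05)&(P[...,2]>-.08)&(np.abs(P[...,0])<.0125)&(np.abs(np.abs(P[...,1])-h)<.006)
print("gap",2*h,"n",m.sum(),"tip z pct",np.round(np.percentile(P[m][:,2],[50,90,98,100]),4))
E
python3 -m creep '[{"dx":0,"dy":-0.0045,"dz":0,"twist":0,"jaw":0.3},{"dx":0,"dy":-0.0045,"dz":0,"twist":0,"jaw":0.3},{"dx":0,"dy":-0.0045,"dz":0,"twist":0,"jaw":0.3},{"dx":0,"dy":-0.0045,"dz":0,"twist":0,"jaw":0.3},{"dx":0,"dy":-0.0045,"dz":0,"twist":0,"jaw":0.3}]' 30; python3 tips.py w2
python3 -m creep '[{"dx":0,"dy":0,"dz":0,"twist":0,"jaw":-0.6},{"dx":0,"dy":0,"dz":0,"twist":0,"jaw":-0.6},{"dx":0,"dy":0,"dz":0,"twist":0,"jaw":-0.6},{"dx":0,"dy":0,"dz":0,"twist":0,"jaw":-0.6}]' ; python3 tips.py w3
```

```text
t: 2.9
tool_pos: [0.4425, -0.2919, 0.201]
eef_rot: [0.0, 0.126, 0.992, -0.0]
contact_force: [-0.4, -0.6, 0.7]
finger_gap: 0.0298
grasp_force: 0.0
gap 0.02984604908015502 n 2715 tip z pct [-0.0412 -0.0179 -0.0111 -0.0069]
t: 3.45
tool_pos: [0.4425, -0.292, 0.201]
eef_rot: [-0.0, 0.126, 0.992, 0.0]
contact_force: [-0.8, -0.1, -0.0]
finger_gap: 0.0683
grasp_force: 0.0
gap 0.06829634002245649 n 3970 tip z pct [-0.0425 -0.0226 -0.0169 -0.0138]
```

```bash
python3 -m creep '[{"dx":0,"dy":0.0005,"dz":0.05,"twist":0,"jaw":-1},{"dx":0,"dy":0.0005,"dz":0.1,"twist":0,"jaw":-1},{"dx":0,"dy":0.0005,"dz":0.14,"twist":0,"jaw":-1},{"dx":0,"dy":0.0005,"dz":0.16,"twist":0,"jaw":-1},{"dx":0,"dy":0.0005,"dz":0.17,"twist":0,"jaw":-1},{"dx":0,"dy":0.0005,"dz":0.17,"twist":0,"jaw":-1}]' ; python3 tips.py w4
```

```text
t: 4.25
tool_pos: [0.4426, -0.2914, 0.0309]
eef_rot: [-0.0, 0.126, 0.992, 0.0]
contact_force: [-0.7, -0.5, 0.4]
finger_gap: 0.0856
grasp_force: 0.0
gap 0.0855962059103074 n 6171 tip z pct [-0.043   0.0301  0.0309  0.0321]
```

View pics/w4.png

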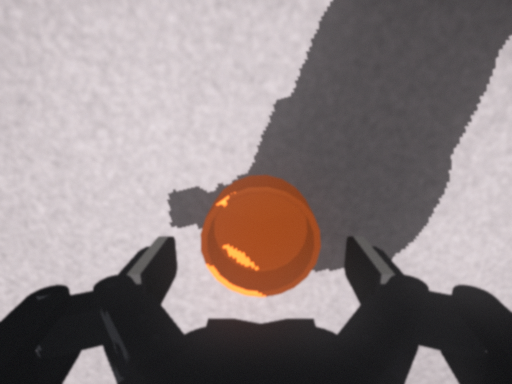

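The cup is centred between the fingers, at column 261 against 262. It looks smaller than a 66 mm object would at fingertip depth (118 px against 136 px), so the open tips still stand above the rim, as the depth reading says. I'll go lower in guarded steps.

```bash
python3 -m creep '[{"dx":0,"dy":0,"dz":0.01,"twist":0,"jaw":-1},{"dx":0,"dy":0,"dz":0.016,"twist":0,"jaw":-1},{"dx":0,"dy":0,"dz":0.016,"twist":0,"jaw":-1}]' ; python3 tips.py w5
python3 - <<'E'
import cv2
a=cv2.imread("pics/w5.png"); cv2.imwrite("pics/w5c.png",a[120:384,90:430])
from workcell import r
c=r.camera("scene"); cv2.imwrite("pics/s5.png",cv2.resize(c["frame"][100:210,140:290],None,fx=4,fy=4))
E
```

```text
t: 4.68
tool_pos: [0.4423, -0.2913, 0.0145]
eef_rot: [-0.0, 0.126, 0.992, 0.0]
contact_force: [-0.1, 0.1, -0.1]
finger_gap: 0.0854
grasp_force: 0.0
gap 0.08541889162330175 n 6284 tip z pct [-0.042   0.0137  0.0144  0.0156]
```

View pics/s5.png

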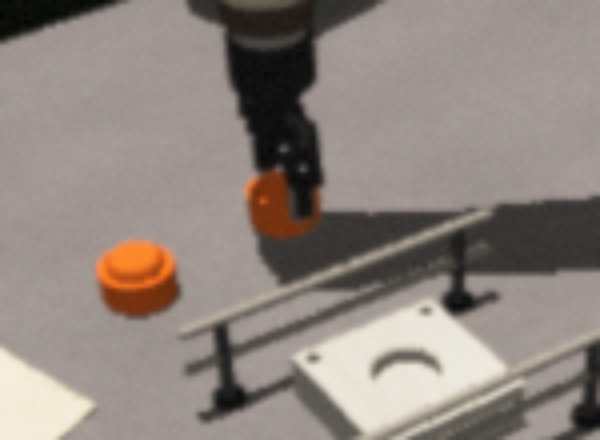

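The scene crop shows the near fingertip in front of the cup, ending at about crop (300,218), or full pixel (215,154.5). I'll turn that into a height.

Run:
```python
import numpy as np,cv2
from h import cloud
from workcell import r
s=np.load("scene0.npz");K,R,t=s["camera_matrix"],s["R"],s["t"]
for z in(-.005,0,.01,.02,.03,.04):
    out=[]
    for d in(.043,.057):
        for w in(-.011,.011):
            X=np.array([.4423,-.2913,0])+d*np.array([.25,.968,0])+w*np.array([-.968,.25,0]);X[2]=z
            p=K@(R@X+t);out+=[np.round(p[:2]/p[2],1).tolist()]
    print(z,out)
c=r.camera("scene");W=cloud(c);f=c["frame"].astype(int)
for v in range(142,160):print(v,[(int(f[v,u].max()),np.round(W[v,u],3).tolist()) for u in(213,216)])
```

```text
-0.005 [[212.6, 163.5], [218.2, 161.9], [214.0, 165.5], [219.7, 163.9]]
0 [[212.5, 162.3], [218.1, 160.7], [213.9, 164.3], [219.6, 162.7]]
0.01 [[212.3, 160.0], [218.0, 158.5], [213.7, 162.0], [219.4, 160.5]]
0.02 [[212.0, 157.7], [217.8, 156.2], [213.5, 159.7], [219.2, 158.1]]
0.03 [[211.8, 155.4], [217.6, 153.8], [213.3, 157.4], [219.1, 155.8]]
0.04 [[211.6, 153.0], [217.4, 151.5], [213.0, 155.0], [218.9, 153.4]]
142 [(19, [0.471, -0.226, 0.101]), (73, [0.448, -0.242, 0.084])]
143 [(12, [0.472, -0.224, 0.098]), (29, [0.452, -0.237, 0.084])]
144 [(20, [0.474, -0.223, 0.096]), (15, [0.463, -0.221, 0.092])]
145 [(17, [0.471, -0.227, 0.089]), (19, [0.463, -0.222, 0.087])]
146 [(27, [0.472, -0.226, 0.086]), (22, [0.464, -0.22, 0.085])]
147 [(44, [0.473, -0.226, 0.082]), (19, [0.463, -0.222, 0.079])]
148 [(46, [0.465, -0.239, 0.068]), (19, [0.455, -0.234, 0.066])]
149 [(52, [0.464, -0.241, 0.062]), (20, [0.454, -0.237, 0.06])]
150 [(57, [0.463, -0.242, 0.058]), (19, [0.456, -0.234, 0.058])]
151 [(53, [0.464, -0.242, 0.054]), (21, [0.456, -0.235, 0.054])]
152 [(54, [0.46, -0.248, 0.045]), (14, [0.453, -0.239, 0.046])]
153 [(60, [0.462, -0.245, 0.043]), (27, [0.454, -0.239, 0.043])]
154 [(68, [0.464, -0.244, 0.04]), (57, [0.455, -0.238, 0.039])]
155 [(92, [0.464, -0.244, 0.036]), (99, [0.442, -0.258, 0.019])]
156 [(116, [0.456, -0.258, 0.021]), (109, [0.441, -0.26, 0.013])]
157 [(117, [0.455, -0.259, 0.016]), (101, [0.443, -0.258, 0.011])]
158 [(106, [0.454, -0.262, 0.009]), (66, [0.435, -0.27, -0.003])]
159 [(79, [0.451, -0.267, 0.001]), (61, [0.438, -0.266, -0.005])]
```

Both cameras now agree: the open tips stand about 20 mm short of the TCP, and about 14 mm short at a 66 mm gap. I'll go to TCP z of about 0.003 and grip.

```bash
python3 -m creep '[{"dx":0,"dy":0,"dz":0.0115,"twist":0,"jaw":-1},{"dx":0,"dy":0,"dz":0.0115,"twist":0,"jaw":-1},{"dx":0,"dy":0,"dz":0.0115,"twist":0,"jaw":-0.3},{"dx":0,"dy":0,"dz":0.0115,"twist":0,"jaw":-0.3},{"dx":0,"dy":0,"dz":0.0115,"twist":0,"jaw":-0.3},{"dx":0,"dy":0,"dz":0.0115,"twist":0,"jaw":-0.3},{"dx":0,"dy":0,"dz":0.0115,"twist":0,"jaw":-0.3}]' 30; python3 go.py "(.5195,-.0207,.1)"; python3 tips.py w6
```

```text
t: 5.7
tool_pos: [0.4429, -0.2916, 0.0038]
eef_rot: [0.0, 0.126, 0.992, -0.0]
contact_force: [-0.4, 0.1, 4.0]
finger_gap: 0.0647
grasp_force: 33.7
t 5.7 pos [ 0.4429 -0.2916  0.0038] gap 0.0646689553687567 F [-0.4  0.1  4. ] yaxis [ 0.25   0.968 -0.   ] z [ 5.e-04 -4.e-04 -1.e+00]
(.5195,-.0207,.1) -> [-0.0065  0.2815 -0.0963] rows 4.760912038253855
gap 0.0646689553687567 n 5208 tip z pct [-0.037  -0.0159  0.0032  0.0051]
```

```bash
python3 -m creep '[{"dx":0,"dy":0,"dz":-0.03,"twist":0,"jaw":-0.3},{"dx":0,"dy":0,"dz":-0.08,"twist":0,"jaw":-0.3},{"dx":0,"dy":0,"dz":-0.13,"twist":0,"jaw":-0.3},{"dx":0,"dy":0.02,"dz":-0.13,"twist":0,"jaw":-0.3},{"dx":-0.002,"dy":0.07,"dz":-0.13,"twist":0,"jaw":-0.3},{"dx":-0.004,"dy":0.125,"dz":-0.13,"twist":0,"jaw":-0.3},{"dx":-0.006,"dy":0.18,"dz":-0.13,"twist":0,"jaw":-0.3},{"dx":-0.0065,"dy":0.235,"dz":-0.13,"twist":0,"jaw":-0.3},{"dx":-0.0065,"dy":0.265,"dz":-0.13,"twist":0,"jaw":-0.3},{"dx":-0.0065,"dy":0.2785,"dz":-0.13,"twist":0,"jaw":-0.3},{"dx":-0.0065,"dy":0.2815,"dz":-0.13,"twist":0,"jaw":-0.3},{"dx":-0.0065,"dy":0.2815,"dz":-0.13,"twist":0,"jaw":-0.3}]'
python3 - <<'E'
from wr import *
s,c,W=wrist("w7"); hsv=cv2.cvtColor(c["frame"],cv2.COLOR_BGR2HSV)
o=(hsv[...,0]<20)&(hsv[...,1]>150)&(c["depth"]>0); p=W[o]
top=np.percentile(p[:,2],97); k=p[p[:,2]>top-.006]; print("rim z",top,cv2.minEnclosingCircle(k[:,:2].astype(np.float32)),s["tool_pos"])
print(np.round(np.linalg.lstsq(np.c_[k[:,:2],np.ones(len(k))],k[:,2],rcond=None)[0],3))
m=(W[...,2]>.034)&(W[...,2]<.046)&(c["depth"]>0)&(hsv[...,1]<60); q=W[m]; print(len(q),q.min(0),q.max(0))
E
python3 go.py "(.520,-.0207,.07)" "(.520,-.0207,.034)"
```

```text
t: 7.25
tool_pos: [0.5191, -0.0212, 0.1331]
eef_rot: [-0.0, 0.126, 0.992, -0.0]
contact_force: [-0.4, -0.4, -1.7]
finger_gap: 0.0648
grasp_force: 34.0
rim z 0.1707147469873881 ((0.5136712789535522, -0.03725620359182358), 0.05079011991620064) [ 0.51909845 -0.02121901  0.13313705]
[-0.107 -0.109  0.224]
13959 [ 0.36703273 -0.11892216  0.0340005 ] [0.63809912 0.20011468 0.04599939]
t 7.3 pos [ 0.5191 -0.0214  0.1333] gap 0.06483376714346963 F [ 0.  -0.  -0.9] yaxis [ 0.251  0.968 -0.   ] z [-3.e-04 -2.e-04 -1.e+00]
(.520,-.0207,.07) -> [-0.0007  0.0009  0.0633] rows 1.0130128785875028
(.520,-.0207,.034) -> [-0.0007  0.0009  0.0993] rows 1.5889554626321671
```

View pics/w7.png

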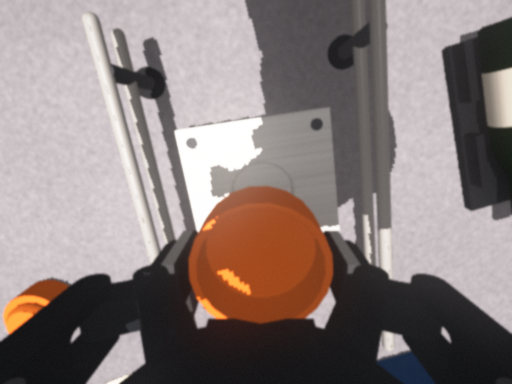

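The wrist view shows the cup held level, rim centre at about (262,255), with the pocket's far edge peeking out at (262,165). It is centred between the rails, so I'll lower it.

```bash
python3 -m creep '[{"dx":-0.0007,"dy":0.0007,"dz":0.04,"twist":0,"jaw":-0.3},{"dx":-0.0007,"dy":0.0007,"dz":0.07,"twist":0,"jaw":-0.3},{"dx":-0.0007,"dy":0.0007,"dz":0.083,"twist":0,"jaw":-0.3},{"dx":-0.0007,"dy":0.0007,"dz":0.088,"twist":0,"jaw":-0.3},{"dx":-0.0007,"dy":0.0007,"dz":0.092,"twist":0,"jaw":-0.3},{"dx":-0.0007,"dy":0.0007,"dz":0.095,"twist":0,"jaw":-0.3},{"dx":-0.0007,"dy":0.0007,"dz":0.095,"twist":0,"jaw":-0.3}]'; python3 go.py "(.520,-.0207,.034)"
```

```text
t: 8.18
tool_pos: [0.5204, -0.0201, 0.0388]
eef_rot: [0.0, 0.126, 0.992, 0.0]
contact_force: [-0.2, -0.4, -0.7]
finger_gap: 0.065
grasp_force: 34.0
t 8.175 pos [ 0.5204 -0.0201  0.0388] gap 0.06502019815368719 F [-0.2 -0.4 -0.7] yaxis [0.25  0.968 0.   ] z [ 5.e-04 -1.e-04 -1.e+00]
(.520,-.0207,.034) -> [ 0.0002 -0.0007  0.0048] rows 0.07771373863997001
```

No contact yet, and the spigot foot is at about 35 mm, already 5 mm inside the pocket. I'll continue in small steps.

```bash
python3 -m creep '[{"dx":0,"dy":0,"dz":0.002,"twist":0,"jaw":-0.3},{"dx":0,"dy":0,"dz":0.0035,"twist":0,"jaw":-0.3},{"dx":0,"dy":0,"dz":0.005,"twist":0,"jaw":-0.3},{"dx":0,"dy":0,"dz":0.006,"twist":0,"jaw":-0.3},{"dx":0,"dy":0,"dz":0.006,"twist":0,"jaw":-0.3}]'; python3 go.py
```

```text
t: 8.8
tool_pos: [0.5203, -0.02, 0.0338]
eef_rot: [0.0, 0.126, 0.992, 0.0]
contact_force: [-5.1, 0.7, 9.9]
finger_gap: 0.0648
grasp_force: 35.0
t 8.8 pos [ 0.5203 -0.02    0.0338] gap 0.06481334215647125 F [-5.1  0.7  9.9] yaxis [0.25  0.968 0.   ] z [ 8.e-04 -1.e-04 -1.e+00]
```

```bash
python3 -m creep '[{"dx":0,"dy":0,"dz":0.005,"twist":0,"jaw":-1},{"dx":0,"dy":0,"dz":0.004,"twist":0,"jaw":-1},{"dx":0,"dy":0,"dz":0.003,"twist":0,"jaw":-1},{"dx":0,"dy":0,"dz":0.003,"twist":0,"jaw":-1},{"dx":0,"dy":0,"dz":-0.03,"twist":0,"jaw":-1},{"dx":0,"dy":0,"dz":-0.08,"twist":0,"jaw":-1},{"dx":0,"dy":0,"dz":-0.14,"twist":0,"jaw":-1},{"dx":0,"dy":0,"dz":-0.18,"twist":0,"jaw":-1},{"dx":0,"dy":0,"dz":-0.2,"twist":0,"jaw":-1},{"dx":0,"dy":0,"dz":-0.2,"twist":0,"jaw":-1}]'
python3 - <<'E'
from wr import *
from workcell import r
s,c,W=wrist("w8"); hsv=cv2.cvtColor(c["frame"],cv2.COLOR_BGR2HSV)
o=((hsv[...,0]<20)&(hsv[...,1]>150)&(c["depth"]>0)&(np.abs(W[...,0]-.52)<.06)&(np.abs(W[...,1]+.02)<.06)); p=W[o]
k=p[p[:,2]>.063]; print(len(k),"rim z",np.percentile(k[:,2],[10,50,90]),cv2.minEnclosingCircle(k[:,:2].astype(np.float32)),s["tool_pos"])
print("tilt",np.round(np.linalg.lstsq(np.c_[k[:,:2],np.ones(len(k))],k[:,2],rcond=None)[0],3))
m=(np.abs(W[...,0]-.52)<.06)&(np.abs(W[...,1]+.02)<.06)&(hsv[...,1]<60)&(c["depth"]>0);print("block z",np.median(W[m][:,2]))
E
python3 go.py "(.5225,.3935,.27)"
```

```text
t: 10.05
tool_pos: [0.5209, -0.0201, 0.2339]
eef_rot: [0.001, 0.126, 0.992, 0.0]
contact_force: [0.5, 0.7, -1.5]
finger_gap: 0.0857
grasp_force: 0.0
402 rim z [0.06707924 0.07033686 0.29583668] ((0.5162351131439209, -0.0341566726565361), 0.04576333612203598) [ 0.52092636 -0.02006015  0.2338545 ]
tilt [-1.233 -1.757  0.701]
block z 0.31864763830361104
t 10.1 pos [ 0.5205 -0.0201  0.2324] gap 0.08526658180112828 F [-0.4 -1.  -0.2] yaxis [0.25  0.968 0.   ] z [ 6.e-04 -0.e+00 -1.e+00]
(.5225,.3935,.27) -> [ 0.1015  0.4009 -0.0377] rows 6.644369783040605
```

View pics/w8.png

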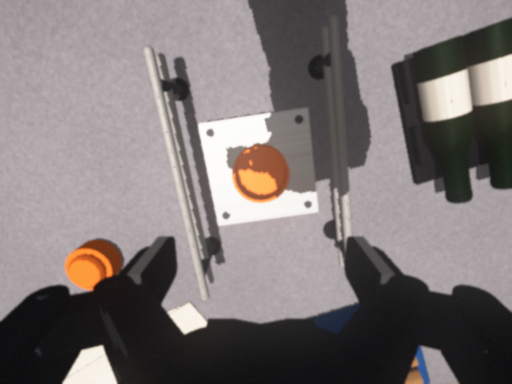

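The cup sits in the pocket, with its rim at about (260,173) and a median rim height of 0.070, which is fully seated. I'll take a clean tilt check and move to above the standing bottle.

```bash
cat > cup.py <<'E'
from wr import *
s,c,W=wrist("tmp"); hsv=cv2.cvtColor(c["frame"],cv2.COLOR_BGR2HSV)
o=((hsv[...,0]<20)&(hsv[...,1]>150)&(c["depth"]>0)&(np.abs(W[...,0]-.52)<.06)&(np.abs(W[...,1]+.02)<.06)); p=W[o]
k=p[(p[:,2]>.063)&(p[:,2]<.08)]; print(len(k),"rim z",np.percentile(k[:,2],[10,50,90]),cv2.minEnclosingCircle(k[:,:2].astype(np.float32)))
print("tilt",np.round(np.linalg.lstsq(np.c_[k[:,:2],np.ones(len(k))],k[:,2],rcond=None)[0],3))
E
python3 cup.py
python3 -m creep '[{"dx":0.013,"dy":0.052,"dz":-0.02,"twist":0,"jaw":-1},{"dx":0.027,"dy":0.107,"dz":-0.038,"twist":0,"jaw":-1},{"dx":0.042,"dy":0.165,"dz":-0.038,"twist":0,"jaw":-1},{"dx":0.057,"dy":0.225,"dz":-0.038,"twist":0,"jaw":-1},{"dx":0.072,"dy":0.283,"dz":-0.038,"twist":0,"jaw":-1},{"dx":0.087,"dy":0.342,"dz":-0.038,"twist":0,"jaw":-1},{"dx":0.097,"dy":0.382,"dz":-0.038,"twist":0,"jaw":-1},{"dx":0.1015,"dy":0.401,"dz":-0.038,"twist":0,"jaw":-1},{"dx":0.1015,"dy":0.401,"dz":-0.038,"twist":0,"jaw":-1},{"dx":0.1015,"dy":0.401,"dz":-0.038,"twist":0,"jaw":-1}]'
python3 - <<'E'
from wr import *
s,c,W=wrist("w9")
m=(c["depth"]>0)&(np.abs(W[...,0]-.522)<.05)&(np.abs(W[...,1]-.393)<.05)
p=W[m]; top=p[(p[:,2]>.183)&(p[:,2]<.197)]
print(s["tool_pos"],len(top),np.median(top,0),cv2.minEnclosingCircle(top[:,:2].astype(np.float32)))
b=p[(p[:,2]>.03)&(p[:,2]<.1)];print(len(b),b.min(0),b.max(0))
E
python3 go.py "(.5225,.3935,.13)"
```

```text
343 rim z [0.06717919 0.0701917  0.0713458 ] ((0.5197537541389465, -0.02009984478354454), 0.03186783567070961)
tilt [-0.031 -0.001  0.086]
t: 11.4
tool_pos: [0.5222, 0.3928, 0.2697]
eef_rot: [-0.0, 0.126, 0.992, -0.001]
contact_force: [-0.1, -0.7, 1.0]
finger_gap: 0.0853
grasp_force: 0.0
[0.52220702 0.39281094 0.26968769] 890 [0.52207496 0.39582021 0.19056358] ((0.5237470865249634, 0.39555203914642334), 0.014761491678655148)
230 [0.49941632 0.37476096 0.03014662] [0.52245473 0.41961742 0.09983808]
t 11.45 pos [0.5223 0.3926 0.2702] gap 0.08538573100798537 F [ 0.1  0.7 -0.8] yaxis [ 0.251  0.968 -0.001] z [-5.e-04 -5.e-04 -1.e+00]
(.5225,.3935,.13) -> [0.     0.001  0.1402] rows 2.242903796081984
```

View pics/w9.png

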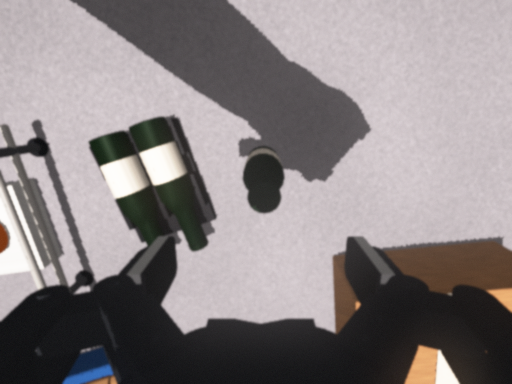

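The wrist view shows the bottle's mouth at (264,200), centred between the fingers at (262), and its body up at (263,165). The neck centre is about (0.523, 0.395) with its top at 0.1905. I'll descend and grip the neck.

```bash
python3 go.py "(.5233,.395,.13)"; python3 -m creep '[{"dx":-0.0003,"dy":0.0025,"dz":0.04,"twist":0,"jaw":-1},{"dx":-0.0003,"dy":0.0025,"dz":0.08,"twist":0,"jaw":-1},{"dx":-0.0003,"dy":0.0025,"dz":0.115,"twist":0,"jaw":-1},{"dx":-0.0003,"dy":0.0025,"dz":0.133,"twist":0,"jaw":-1},{"dx":-0.0003,"dy":0.0025,"dz":0.14,"twist":0,"jaw":-1},{"dx":-0.0003,"dy":0.0025,"dz":0.14,"twist":0,"jaw":0},{"dx":-0.0003,"dy":0.0025,"dz":0.14,"twist":0,"jaw":0.2},{"dx":-0.0003,"dy":0.0025,"dz":0.14,"twist":0,"jaw":0.5},{"dx":-0.0003,"dy":0.0025,"dz":0.14,"twist":0,"jaw":0.6},{"dx":-0.0003,"dy":0.0025,"dz":0.14,"twist":0,"jaw":0.6},{"dx":-0.0003,"dy":0.0025,"dz":0.14,"twist":0,"jaw":0.6}]' 50
```

```text
t 11.45 pos [0.5223 0.3926 0.2702] gap 0.08538573100798537 F [ 0.1  0.7 -0.8] yaxis [ 0.251  0.968 -0.001] z [-5.e-04 -5.e-04 -1.e+00]
(.5233,.395,.13) -> [-0.0004  0.0027  0.1402] rows 2.2432454826523203
t: 12.82
tool_pos: [0.5235, 0.3961, 0.1315]
eef_rot: [0.001, 0.126, 0.992, 0.0]
contact_force: [-0.7, -2.0, 5.3]
finger_gap: 0.0269
grasp_force: 49.4
```

```bash
python3 -m creep '[{"dx":0,"dy":0,"dz":-0.01,"twist":0,"jaw":0.6},{"dx":0,"dy":0,"dz":-0.04,"twist":0,"jaw":0.6},{"dx":0,"dy":0,"dz":-0.08,"twist":0,"jaw":0.6},{"dx":0,"dy":0,"dz":-0.12,"twist":0,"jaw":0.6},{"dx":0,"dy":0,"dz":-0.14,"twist":0,"jaw":0.6},{"dx":0,"dy":0,"dz":-0.14,"twist":0,"jaw":0.6}]'; python3 go.py "(.520,-.0205,.27)"
```

```text
t: 13.58
tool_pos: [0.5236, 0.3963, 0.272]
eef_rot: [0.001, 0.126, 0.992, 0.001]
contact_force: [-0.4, 0.7, -2.4]
finger_gap: 0.0266
grasp_force: 49.7
t 13.575 pos [0.5236 0.3963 0.272 ] gap 0.026633968358786547 F [-0.4  0.7 -2.4] yaxis [0.25  0.968 0.002] z [ 0.002   0.0016 -1.    ]
(.520,-.0205,.27) -> [-0.1008 -0.4045  0.0014] rows 6.669152164044195
```

The bottle is held, at about 2.2 N of weight. I'll carry it over gently with the foot at about 0.14 m.

```bash
python3 -m creep '[{"dx":-0.003,"dy":-0.012,"dz":0,"twist":0,"jaw":0.6},{"dx":-0.0095,"dy":-0.038,"dz":0,"twist":0,"jaw":0.6},{"dx":-0.0195,"dy":-0.078,"dz":0,"twist":0,"jaw":0.6},{"dx":-0.031,"dy":-0.124,"dz":0,"twist":0,"jaw":0.6},{"dx":-0.043,"dy":-0.172,"dz":0,"twist":0,"jaw":0.6},{"dx":-0.055,"dy":-0.22,"dz":0,"twist":0,"jaw":0.6},{"dx":-0.067,"dy":-0.268,"dz":0,"twist":0,"jaw":0.6},{"dx":-0.0785,"dy":-0.314,"dz":0,"twist":0,"jaw":0.6},{"dx":-0.0885,"dy":-0.355,"dz":0,"twist":0,"jaw":0.6},{"dx":-0.096,"dy":-0.385,"dz":0,"twist":0,"jaw":0.6},{"dx":-0.1,"dy":-0.4,"dz":0,"twist":0,"jaw":0.6},{"dx":-0.1008,"dy":-0.4045,"dz":0,"twist":0,"jaw":0.6}]'
cat > chk.py <<'E'
import numpy as np,cv2
from h import cloud
from workcell import r
for n in("scene","top"):
    c=r.camera(n);W=cloud(c);hsv=cv2.cvtColor(c["frame"],cv2.COLOR_BGR2HSV)
    near=(np.hypot(W[...,0]-.52,W[...,1]+.02)<.06)&(c["depth"]>0)
    org=(hsv[...,0]<20)&(hsv[...,1]>150)
    m=near&~org&(W[...,2]>.074)&(W[...,2]<.34)
    p=W[m]
    cam=-c["R"].T@c["t"]
    print(n,"min z",p[:,2].min() if len(p) else None,len(p))
    for lo in np.arange(.075,.27,.015):
        q=p[(p[:,2]>=lo)&(p[:,2]<lo+.015)]
        if len(q)<8: continue
        d=cam[:2]-q[:,:2].mean(0); d/=np.linalg.norm(d); e=np.array([-d[1],d[0]])
        a=q[:,:2]@e; f=(q[:,:2]@d); tgt=np.array([.52,-.02])
        print(round(lo+.0075,4),"width",round(np.ptp(a),4),"side off",round((a.max()+a.min())/2-tgt@e,4),"front-off",round(np.percentile(f,95)-tgt@d,4))
    cv2.imwrite(f"pics/{n}f.png",cv2.resize(c["frame"][60:230,150:350],None,fx=3.5,fy=3.5,interpolation=cv2.INTER_CUBIC))
E
python3 chk.py; python3 go.py "(.520,-.0205,.211)"
```

```text
t: 15.08
tool_pos: [0.5191, -0.0216, 0.2697]
eef_rot: [-0.001, 0.127, 0.992, 0.0]
contact_force: [-0.2, 1.3, -1.7]
finger_gap: 0.0265
grasp_force: 49.8
scene min z 0.1364698309628515 1034
0.1425 width 0.0435 side off -0.0014 front-off 0.0238
0.1575 width 0.0456 side off -0.0021 front-off 0.0234
0.1725 width 0.0456 side off -0.0019 front-off 0.0236
0.1875 width 0.0452 side off -0.0015 front-off 0.0243
0.2025 width 0.0447 side off -0.001 front-off 0.0251
0.2175 width 0.047 side off -0.0018 front-off 0.0243
0.2325 width 0.0469 side off -0.0014 front-off 0.0242
0.2475 width 0.0465 side off -0.001 front-off 0.0231
0.2625 width 0.0353 side off -0.0005 front-off 0.0183
0.2775 width 0.0341 side off 0.0001 front-off 0.0238
top min z None 0
t 15.175 pos [ 0.5194 -0.0207  0.2701] gap 0.0271711338292846 F [ 0.2  0.3 -2.8] yaxis [0.25  0.968 0.   ] z [-6.e-04  2.e-04 -1.e+00]
(.520,-.0205,.211) -> [-0.0006  0.0004  0.0591] rows 0.9457135511149554
```

View pics/scenef.png

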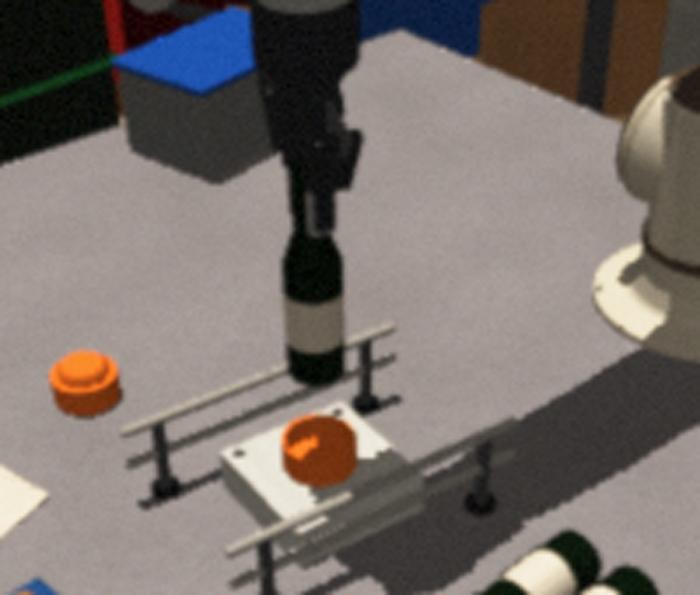

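The bottle hangs upright: its side and front offsets are constant along its height, and it is within about 1.5 mm of the cup's axis. The cup, at about (320,450) in the crop, sits flat in the block. I'll lower to foot z of about 0.08, TCP 0.2115.

```bash
python3 -m creep '[{"dx":-0.0003,"dy":0.0005,"dz":0.01,"twist":0,"jaw":0.6},{"dx":-0.0003,"dy":0.0005,"dz":0.025,"twist":0,"jaw":0.6},{"dx":-0.0003,"dy":0.0005,"dz":0.04,"twist":0,"jaw":0.6},{"dx":-0.0003,"dy":0.0005,"dz":0.052,"twist":0,"jaw":0.6},{"dx":-0.0003,"dy":0.0005,"dz":0.0585,"twist":0,"jaw":0.6},{"dx":-0.0003,"dy":0.0005,"dz":0.0585,"twist":0,"jaw":0.6},{"dx":-0.0003,"dy":0.0005,"dz":0.0585,"twist":0,"jaw":0.6},{"dx":-0.0003,"dy":0.0005,"dz":0.0585,"twist":0,"jaw":0.6}]'; python3 chk.py; python3 go.py "(.520,-.0205,.2115)"
```

```text
t: 16.18
tool_pos: [0.5202, -0.0206, 0.2125]
eef_rot: [0.0, 0.126, 0.992, 0.0]
contact_force: [-1.1, -0.1, -2.7]
finger_gap: 0.0271
grasp_force: 49.8
scene min z 0.08174023128746617 1276
0.0825 width 0.0417 side off -0.0046 front-off 0.0243
0.0975 width 0.0445 side off -0.0027 front-off 0.0258
0.1125 width 0.0443 side off -0.0024 front-off 0.0261
0.1275 width 0.0439 side off -0.0019 front-off 0.0263
0.1425 width 0.0459 side off -0.0028 front-off 0.0262
0.1575 width 0.0461 side off -0.0024 front-off 0.0257
0.1725 width 0.0457 side off -0.002 front-off 0.0255
0.1875 width 0.0455 side off -0.0014 front-off 0.026
0.2025 width 0.0393 side off -0.0011 front-off 0.0213
0.2175 width 0.0324 side off -0.0005 front-off 0.022
0.2325 width 0.0325 side off -0.0003 front-off 0.0267
0.2475 width 0.0347 side off -0.001 front-off 0.027
0.2625 width 0.0547 side off -0.0009 front-off 0.0426
0.2775 width 0.0623 side off 0.0005 front-off 0.0499
top min z 0.2886031620148016 57
t 16.275 pos [ 0.5202 -0.0206  0.2123] gap 0.026545756413298385 F [-0.1  0.1 -3.4] yaxis [0.25  0.968 0.   ] z [ 6.e-04 -0.e+00 -1.e+00]
(.520,-.0205,.2115) -> [0.0002 0.     0.0008] rows 0.013646368737196417
```

View pics/scenef.png

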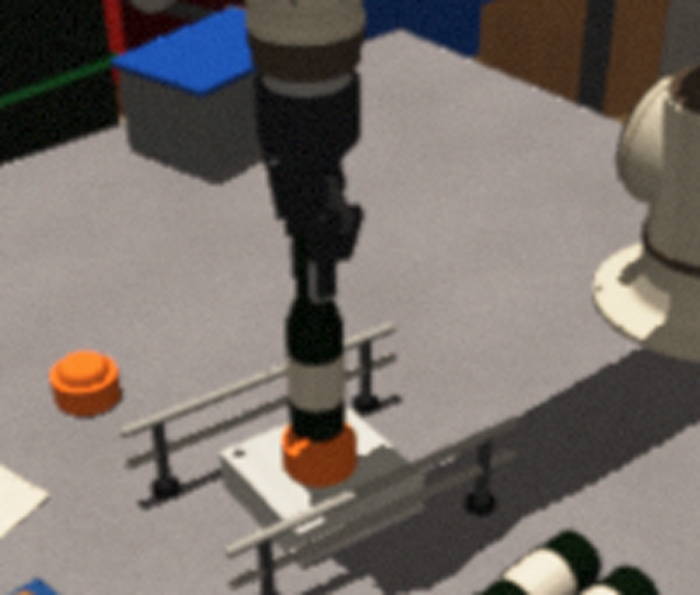

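The bottle's foot, at about (317,437), is just above the cup at (320,455), nearly centred. I'll compare the cup's own side offset in the same camera.

Run:
```python
import numpy as np,cv2
from h import cloud
from workcell import r
c=r.camera("scene");W=cloud(c);hsv=cv2.cvtColor(c["frame"],cv2.COLOR_BGR2HSV)
near=(np.hypot(W[...,0]-.52,W[...,1]+.02)<.06)&(c["depth"]>0)
org=(hsv[...,0]<20)&(hsv[...,1]>150)&near
cam=-c["R"].T@c["t"];d=cam[:2]-[.52,-.02];d/=np.linalg.norm(d);e=np.array([-d[1],d[0]]);t=np.array([.52,-.02])
for n,m in(("cup",org&(W[...,2]>.042)&(W[...,2]<.068)),("bottle",near&~org&(W[...,2]>.095)&(W[...,2]<.17))):
    v,u=np.nonzero(m);L=[u[v==k].min() for k in set(v)];H=[u[v==k].max() for k in set(v)]
    q=W[m][:,:2];print(n,"e",e,"side",np.percentile(q@e-t@e,[1,99]),"front",np.percentile(q@d-t@d,98),"cols",np.median(L),np.median(H))
```

```text
cup e [-0.78901074  0.6143794 ] side [-0.02938408  0.03043576] front 0.035828916799683995 cols 232.0 250.0
bottle e [-0.78901074  0.6143794 ] side [-0.0249776   0.02048872] front 0.026580953975000012 cols 232.0 247.0
```

The bottle sits about 1–2 mm off to one side of the cup, so I'll make a small correction and hand in.

```bash
python3 -m creep '[{"dx":0.0012,"dy":0.0007,"dz":0.001,"twist":0,"jaw":0.6},{"dx":0.0012,"dy":0.0007,"dz":0.001,"twist":0,"jaw":0.6},{"dx":0.0012,"dy":0.0007,"dz":0.001,"twist":0,"jaw":0.6},{"dx":0.0012,"dy":0.0007,"dz":0.001,"twist":0,"jaw":0.6}]' && python3 -c "
from workcell import r
print(r.job_done())"
```

```text
t: 16.82
tool_pos: [0.519, -0.0195, 0.211]
eef_rot: [-0.0, 0.126, 0.992, 0.0]
contact_force: [-0.5, -0.4, -2.7]
finger_gap: 0.0266
grasp_force: 49.8
the job is handed in; nothing more can be done
None
```

I handed the job in at about 17 s: the cup is seated and released in the pocket (rim measured at 70 mm), and the bottle is held upright about 1 cm above its rim, centred to within about 2 mm by my camera measurements; no verdict was returned.

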